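# Load the calibration balls from behind the sample jars

## Task

Two sample jars stand in front of the calibration balls. Clear both jars onto the green mat, then drop the brass ball and after it the white ball through the funnel into the sample cell, and when both are in put each jar back on the disc of the colour of its lid. Keep the jars upright and set them down rather than dropping them, and leave the amber bottle and the brush where they are.

Things in the scene. Friction and masses are not known exactly. Their poses are not given: they have to be found in the camera images.
- jar_red: upright soil-sample jar, brown lower part, white band above, round red lid on top. Glass body 54 mm in diameter, lid 56 mm in diameter and 22 mm high, 112 mm high in all, about 0.3 kg. Origin: centre of its underside, z up. The lid is a good place to grip. It starts on the red disc and hides the ball post behind it
- jar_blue: upright soil-sample jar, brown lower part, white band above, round blue lid on top. Glass body 54 mm in diameter, lid 56 mm in diameter and 22 mm high, 112 mm high in all, about 0.3 kg. Origin: centre of its underside, z up. The lid is a good place to grip. It starts on the blue disc and hides the ball post behind it
- pad_red: red round disc, 76 mm in diameter, 3 mm thick, fixed on the black plate: the home of the jar with the red lid. Origin: centre of its underside (4 mm above the bench); its top is 3 mm above the origin. The two discs lie side by side, centres 100 mm apart
- pad_blue: blue round disc, 76 mm in diameter, 3 mm thick, fixed on the black plate: the home of the jar with the blue lid. Origin: centre of its underside (4 mm above the bench); its top is 3 mm above the origin. The two discs lie side by side, centres 100 mm apart
- ball_brass: golden polished brass calibration ball, 30 mm in diameter, origin at its centre. It rests loose on a grey hollow post (square, 22 mm wide, 25 mm high) at the back edge of the black plate; the post is narrower than the ball. The ball's centre is about 42 mm above the bench. The two posts are 100 mm apart, each 55 mm behind one of the discs. 0.11 kg
- ball_white: white ceramic calibration ball, 30 mm in diameter, origin at its centre. It rests loose on a grey hollow post (square, 22 mm wide, 25 mm high) at the back edge of the black plate; the post is narrower than the ball. The ball's centre is about 42 mm above the bench. The two posts are 100 mm apart, each 55 mm behind one of the discs. 0.085 kg
- mat: green mat, 200 mm long (its x) by 160 mm wide (its y), 3 mm thick, fixed flat on the bench: the side area for the jars, with room for both side by side along its x. Origin: centre of its underside. It lies to the left or right
- cell: fixed aluminium block 110 x 110 mm, 70 mm high, orange funnel on top. Funnel mouth 106 mm inside, 112 mm outside diameter, rim 112 mm above the bench; it narrows to a well 34 mm in diameter, floor 8 mm above the bench, which takes both balls one above the other. Origin: centre of the underside, on the axis of funnel and well. On the other side from the mat
- amber_bottle: bystander: amber glass bottle with white cap, 56 mm in diameter, 120 mm high, at the far left of the work. Origin: centre of its underside. Not to be disturbed
- brush: bystander: brush with a wooden handle, 170 mm long, lying on the bench between the robot and the black plate, about 20 mm high. Origin: underside, near its middle; x along its length. Not to be disturbed
Things that resemble listed ones, but are neither listed nor needed, are in the scene too. What is shaped like the jar_red but pink or purple is not meant.

How it is judged (in metres and radians):
On the way, in this order (a step that is already met when the one before it is completed fails the run):
1. both jars stand upright and released on the green mat (x of jar_red in the frame of mat between -0.1 and 0.1 m and y of jar_red in the frame of mat between -0.08 and 0.08 m and z of jar_red in the frame of mat between -0.002 and 0.008 m and angle between each of jar_red, jar_blue's own z axis and vertical below 0.1 rad and linear speed of each of jar_red, jar_blue below 0.03 m/s and x of jar_blue in the frame of mat between -0.1 and 0.1 m and y of jar_blue in the frame of mat between -0.08 and 0.08 m and z of jar_blue in the frame of mat between -0.002 and 0.008 m and contact force between the fingers and jar_red below 0.05 N and contact force between the fingers and jar_blue below 0.05 N), for 0.2 s.
2. the brass ball lies at the bottom of the well, the white one not yet in, the jars still on the mat (x of jar_red in the frame of mat between -0.1 and 0.1 m and y of jar_red in the frame of mat between -0.08 and 0.08 m and z of jar_red in the frame of mat between -0.002 and 0.008 m and angle between each of jar_red, jar_blue's own z axis and vertical below 0.1 rad and linear speed of each of jar_red, jar_blue below 0.03 m/s and x of jar_blue in the frame of mat between -0.1 and 0.1 m and y of jar_blue in the frame of mat between -0.08 and 0.08 m and z of jar_blue in the frame of mat between -0.002 and 0.008 m and horizontal distance between ball_brass and cell below 0.008 m and z of ball_brass in the frame of cell between 0.015 and 0.032 m and horizontal distance between ball_white and cell above 0.03 m), for 0.2 s.
3. the white ball lies on the brass ball in the well, the jars still on the mat (x of jar_red in the frame of mat between -0.1 and 0.1 m and y of jar_red in the frame of mat between -0.08 and 0.08 m and z of jar_red in the frame of mat between -0.002 and 0.008 m and angle between each of jar_red, jar_blue's own z axis and vertical below 0.1 rad and linear speed of each of jar_red, jar_blue below 0.03 m/s and x of jar_blue in the frame of mat between -0.1 and 0.1 m and y of jar_blue in the frame of mat between -0.08 and 0.08 m and z of jar_blue in the frame of mat between -0.002 and 0.008 m and horizontal distance between each of ball_brass, ball_white and cell below 0.008 m and z of ball_brass in the frame of cell between 0.015 and 0.032 m and z of ball_white in the frame of cell between 0.042 and 0.062 m), for 0.2 s.
At the end, for the whole second after the job is handed in: each jar stands upright (within 0.1 rad), released and at rest on the disc of its lid's colour, its centre within 13 mm of the disc's; both balls are at rest in the well of the cell, the brass one at the bottom and the white one above it (horizontal distance between jar_red and pad_red below 0.013 m and z of jar_red in the frame of pad_red between -0.002 and 0.008 m and angle between each of jar_red, jar_blue's own z axis and vertical below 0.1 rad and linear speed of each of jar_red, jar_blue below 0.01 m/s and contact force between the fingers and jar_red below 0.05 N and horizontal distance between jar_blue and pad_blue below 0.013 m and z of jar_blue in the frame of pad_blue between -0.002 and 0.008 m and contact force between the fingers and jar_blue below 0.05 N and horizontal distance between each of ball_brass, ball_white and cell below 0.008 m and z of ball_brass in the frame of cell between 0.015 and 0.032 m and z of ball_white in the frame of cell between 0.042 and 0.062 m and linear speed of each of ball_brass, ball_white below 0.02 m/s); the robot touches nothing.
It fails at once if a jar is tipped (more than 0.6 rad) (angle between any of jar_red, jar_blue's own z axis and vertical above 0.6 rad).
It fails at once if a jar is dropped (falls freely by more than about 20 mm) ((contact force between the fingers and jar_red below 0.05 N and linear speed of jar_red above 0.65 m/s) or (contact force between the fingers and jar_blue below 0.05 N and linear speed of jar_blue above 0.65 m/s)).
It fails at once if the amber bottle or the brush is moved by more than 30 mm (distance of any of amber_bottle, brush from where it was at the start of the episode above 0.03 m).
It also fails if it takes over 144 s, if anything falls off the work surface, if the arm or the gripper's body presses on something with over 40 N, if the wrist force passes 120 N, or if a joint passes its speed limit or range.

## Robot

A 6-joint arm with a two-finger parallel gripper is mounted at the origin on the work surface. World frame = base frame: x ahead of the robot, y to its left, z up, the work surface at z = 0. Lengths are in mm, angles in rad, forces in N, time in s.
With the tool pointing down it reaches from about 275 to 750 mm from the base axis. Payload 10.2 kg.
Tool frame: the origin (TCP) lies where the fingers leave the gripper's body, on its centre line; the fingertips stand 73 mm ahead of it and the grasp point (between the pads) lies 54 mm ahead of it; z points along the fingers, y is the line along which they close (so a half turn about z gives the same grasp; the last joint's range is limited). The gripper opens to 85 mm and grips with 20 to 120 N. Pads are 22 mm wide; open, the fingers measure 114 mm over their backs; the gripper's body (76 mm by 85 mm) begins 54 mm behind the grasp point. The pads swing forward as they close: fully open they stand 13 mm farther back than shut.
Start: joints at [-1.406, 0.313, 1.498, -0, 1.331, -0.223], TCP at [198.518, -486.027, 303.894] pointing down, gripper open.
Joint ranges: [-2.94, 2.94], [-0.97, 2.17], [0.19, 2.56], [-1.23, 4.37], [0.02, 3.11], [-2.88, 2.88]. Speed limits (rad/s): [2.39, 2.39, 3.01, 3.14, 3.14, 3.14].

## Interface

Orientations are given as a unit quaternion [w, x, y, z].
In Python, from rig import ctrl gives the robot as it stands.
- The arm moves only by the shell command python3 -m creep 'ROWS' [OPENING] [FORCE]. ROWS is JSON, a list that holds one entry, the list of rows, each a list of 6 numbers: the shift along the world's x, y, z in units of 25 mm (1.0 is 25 mm), then the turn, a rotation vector about the world's x, y, z in units of 5 degrees (1.0 is 5 degrees). In form: [[[x, y, z, ax, ay, az], ...]]. A call has 1 to 20 rows; each row is the pose to reach, as a shift and turn from the pose commanded when the call began; what a row does not reach only later rows make up. A row lasts 1/12 s, in which the tool goes at most 41.7 mm and 7.16 degrees, less where a joint would pass 70% of its speed; a pose out of reach is approached as far as the arm can. A call with a gripper value outside its range is refused whole. OPENING is the finger opening in mm, from 0 to 85.4, set as the call begins (- or left out, the last holds). The fingers move at their own pace and stop on an object; FORCE is the grip in N (left out, the last holds). Time passes only in rows, so rows that repeat a pose let the fingers close. It gives the time, the measured TCP pose, the force, the opening and the grip force at its end, in the units of the state.
- ctrl.sense(): the state, without advancing time (a new reading comes with each control period).
- ctrl.capture(name): name is "side" or "top"; returns a dict with "image" (420x560x3 uint8, red, green, blue), "fx", "fy", "cx", "cy" (pixels), "R" (3x3) and "t" (3): a world point X has camera coordinates R X + t. Camera axes: x right, y down, z forward; pixel columns grow to the right and rows downward; lengths in mm; the calibration is good to about 2 mm. A picture is of the moment at which its call begins. There is no depth.
- ctrl.finish_job(): hands the job in; it is judged then, once.
The state is a dict: "time_s": time; "joints": joint angles; "dq": joint speeds; "tau": joint torques, N m; "eef_pos": TCP position; "ee_rot": TCP orientation; "force": force on the tool from outside, world axes, zero at the start; "wrist_torque": the same for the moment, N m; "grip_width": opening from 0.0 (shut) to 1.0 (fully open); "grip_force": force on a finger pad.
Only numpy, scipy, OpenCV 4.12 (cv2) and the standard library are available. Lean on these libraries where they do the work, as an engineer would, in place of code of your own. Each camera call takes 0.05 s, during which the arm holds its last target. There are 200 camera calls.

## Working session

There is one attempt and no reset: what is moved stays moved. The work goes in short steps, Python scripts to look and compute and a shell command to move; the robot and the scene stay as the last step left them, time stands still between calls to the robot, and variables do not carry over. Pictures are saved under pics/ and viewed, at most 14 in all, crops included, and the job is handed in when it is done.

```bash
ls; mkdir -p pics; cat > h.py <<'E'
import numpy as np, cv2
from rig import ctrl
def snap(cam,name):
    c=ctrl.capture(cam); cv2.imwrite(f'pics/{name}.png',c['image'][:,:,::-1]); np.savez(f'pics/{name}.npz',**c); return c
def load(name): return dict(np.load(f'pics/{name}.npz'))
def at_z(c,u,v,z):
    R=np.array(c['R']);t=np.array(c['t'])
    d=R.T@np.array([(u-c['cx'])/c['fx'],(v-c['cy'])/c['fy'],1]); o=-R.T@t
    return o+d*(z-o[2])/d[2]
def proj(c,X):
    p=np.array(c['R'])@np.array(X)+c['t']; return [c['fx']*p[0]/p[2]+c['cx'],c['fy']*p[1]/p[2]+c['cy']]
E
python3 - <<'E'
from h import *
for n in('top','side'):
    c=snap(n,n+'0'); print(n,c['image'].shape,c['fx'],-np.array(c['R']).T@c['t'],np.round(c['R'],2).tolist())
s=ctrl.sense(); print(s['eef_pos'],s['ee_rot'],s['force'],s['grip_width'])
E
```

```text
pics
top (420, 560, 3) 402.9393412017077 [410.63250801  -1.05815566 836.70187569] [[-0.02, -1.0, -0.03], [-0.98, 0.02, -0.19], [0.19, 0.02, -0.98]]
side (420, 560, 3) 387.5079757730169 [ 357.54215413 -770.02439826  489.83721837] [[0.96, -0.27, -0.01], [-0.13, -0.44, -0.89], [0.23, 0.86, -0.46]]
[ 198.49420366 -485.85855376  303.38097085] [-6.12859319e-04  9.81259537e-01  1.92689763e-01  2.17663354e-05] [-0.28347444  0.4315216  -0.71423152] 1.001208091441135
```

View pics/top0.png

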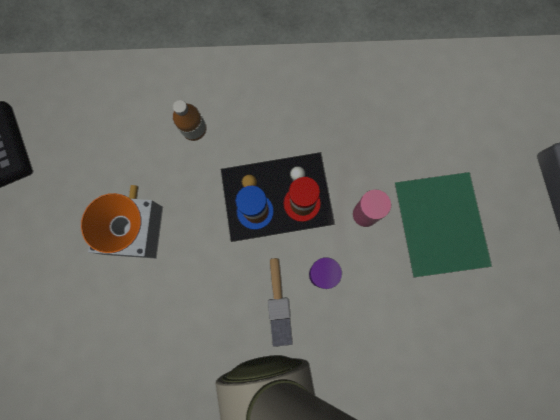

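View pics/side0.png

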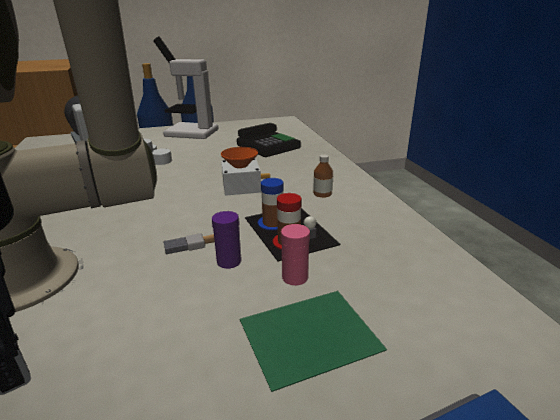

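The top view shows the blue jar (252,200) with the brass ball at (249,182), and the red jar (304,190) with the white ball at (297,174). The pink decoy is at (374,205), the purple one at (325,273), the mat around (443,224) and the cell funnel around (111,222). Next I'll measure these positions.

```bash
python3 - <<'E'
from h import *
c=load('top0'); im=c['image']; hsv=cv2.cvtColor(im,cv2.COLOR_RGB2HSV)
def blob(lo,hi,box):
    m=cv2.inRange(hsv,np.array(lo),np.array(hi)); k=np.zeros_like(m); x0,y0,x1,y1=box; k[y0:y1,x0:x1]=m[y0:y1,x0:x1]
    cs,_=cv2.findContours(k,cv2.RETR_EXTERNAL,cv2.CHAIN_APPROX_NONE); cs=sorted(cs,key=cv2.contourArea)[::-1]; return cs
def show(n,cs,z,k=2):
    for q in cs[:k]:
        (u,v),r=cv2.minEnclosingCircle(q); e=cv2.fitEllipse(q) if len(q)>5 else None
        print(n,cv2.contourArea(q),round(u),round(v),round(r,1),'ell',np.round(e[0],1) if e else '',np.round(e[1],1) if e else '',np.round(at_z(c,*(e[0] if e else (u,v)),z),1))
# mat corners
q=blob((60,80,40),(90,255,255),(380,150,510,300))[0]
b=cv2.minAreaRect(q); P=np.array([at_z(c,*p,3)[:2] for p in cv2.boxPoints(b)]); print('mat',P.round(0).tolist(),P.mean(0))
# black plate
m=cv2.inRange(hsv,np.array((0,0,0)),np.array((179,255,50)));
q=blob((0,0,0),(179,255,60),(205,140,350,250))
h=cv2.convexHull(q[0]); b=cv2.minAreaRect(h);P=np.array([at_z(c,*p,4)[:2] for p in cv2.boxPoints(b)]); print('plate',P.round(0).tolist(),P.mean(0))
show('orange',blob((3,150,100),(16,255,255),(70,180,150,260)),112)
show('white',blob((0,0,140),(179,70,255),(285,160,312,182)),42,1)
show('brass',blob((8,100,60),(28,255,255),(238,170,262,190)),42,1)
show('pink',blob((160,60,60),(176,255,255),(350,180,400,235)),115,1)
show('purple',blob((125,80,30),(150,255,255),(300,250,350,300)),115,1)
for n,box in(('top',(220,150,340,240)),):
    crop=cv2.resize(im[140:245,215:345],None,fx=6,fy=5.5*6/5.5,interpolation=cv2.INTER_CUBIC)[:600,:780]
    cv2.imwrite('pics/crop0.png',crop[:,:,::-1])
E
```

```text
mat [[616.0, -223.0], [644.0, -386.0], [439.0, -402.0], [412.0, -247.0]] [ 527.93718262 -314.4098931 ]
plate [[656.0, 151.0], [688.0, -71.0], [531.0, -90.0], [500.0, 124.0]] [593.61784569  28.18684387]
orange 1217.0 110 223 31.1 ell [109. 223.] [52.1 59.4] [526.1 333.1 112. ]
orange 0.0 104 248 0.0 ell   [480.4 339.3 112. ]
white 69.5 296 173 5.2 ell [295.7 172.7] [ 9.  10.1] [632.5 -13.6  42. ]
brass 108.5 248 181 7.0 ell [248.  180.2] [10.4 14.1] [619.2  83.9  42. ]
pink 926.5 370 208 20.6 ell [371.6 207.2] [28.9 41.6] [ 543.8 -148.2  115. ]
purple 721.5 325 273 15.9 ell [325.1 272.9] [30.  30.7] [428.1 -59.5 115. ]
```

View pics/crop0.png

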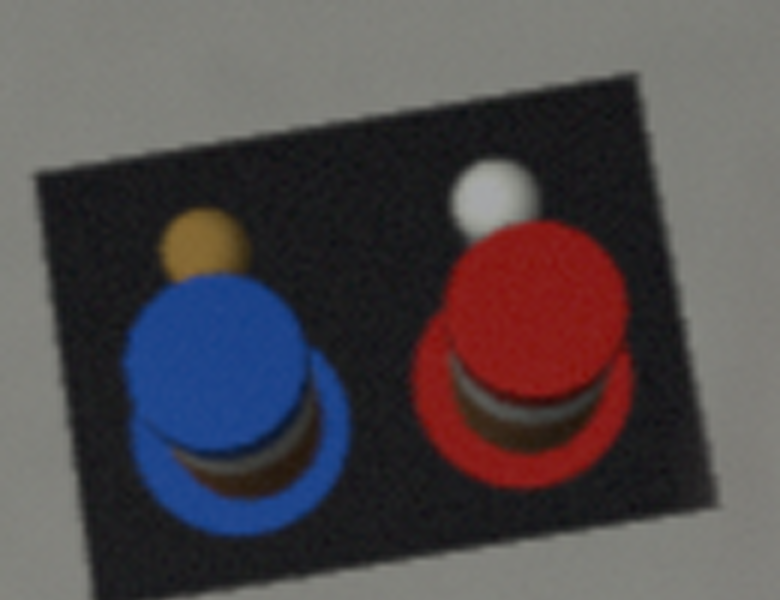

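```bash
python3 - <<'E'
from h import *
c=load('top0')
f=lambda p,z: at_z(c,214.6+p[0]/6,139.6+p[1]/6,z)
pts=dict(lb=((215,362),119),lr=((537,310),119),db=((240,425),7),dr=((523,378),7),bb=((205,250),42),bw=((496,200),42))
X={k:f(*v) for k,v in pts.items()}
for k,v in X.items(): print(k,v.round(1))
for a,b in(('lb','lr'),('db','dr'),('bb','bw')):
    d=(X[a]-X[b]); print(a,b,np.hypot(*d[:2]).round(1),np.degrees(np.arctan2(d[1],d[0])).round(1))
for a,b in (('db','bb'),('dr','bw')): print(a,b,np.hypot(*(X[a]-X[b])[:2]).round(1))
s=load('side0')
for k in X: print(k,np.round(proj(s,X[k]),1))
print(np.round([proj(s,[526,333,112]),proj(s,[616,-223,3]),proj(s,[412,-247,3]),proj(s,[544,-148,115]),proj(s,[544,-148,0])],0).tolist())
E
```

```text
lb [561.8  71.4 119. ]
lr [575.6 -26.8 119. ]
db [562.6  74.    7. ]
dr [577.  -25.3   7. ]
bb [616.9  82.4  42. ]
bw [631.9 -16.8  42. ]
lb lr 99.2 98.0
db dr 100.3 98.2
bb bw 100.3 98.6
db bb 54.9
dr bw 55.5
lb [271.  180.9]
lr [287.9 197. ]
db [272.  220.8]
dr [288.4 239.6]
bb [291.4 204.4]
bw [309.6 221.7]
[[238.0, 151.0], [336.0, 290.0], [234.0, 319.0], [290.0, 227.0], [290.0, 275.0]]
```

All measurements agree: both pairs are 100 mm apart, disc to ball is 55 mm, and the row runs at 98.2°. Now I'll go above the red jar.

```bash
python3 -m creep '[[[5,6,0,0,0,-1],[10,12,0,0,0,-2],[15.1,18.4,0,0,0,-2.8],[15.1,18.4,0,0,0,-2.8],[15.1,18.4,0,0,0,-2.8],[15.1,18.4,0,0,0,-2.8],[15.1,18.4,0,0,0,-2.8],[15.1,18.4,0,0,0,-2.8],[15.1,18.4,0,0,0,-2.8],[15.1,18.4,0,0,0,-2.8],[15.1,18.4,0,0,0,-2.8],[15.1,18.4,0,0,0,-2.8],[15.1,18.4,0,0,0,-2.8],[15.1,18.4,0,0,0,-2.8],[15.1,18.4,0,0,0,-2.8],[15.1,18.4,0,0,0,-2.8],[15.1,18.4,0,0,0,-2.8],[15.1,18.4,0,0,0,-2.8],[15.1,18.4,0,0,0,-2.8],[15.1,18.4,0,0,0,-2.8]]]' 85 40
```

```text
time_s: 1.77
eef_pos: [575.6, -27.1, 304.1]
ee_rot: [0.0, 0.997, 0.071, 0.0]
force: [-1.2, -0.5, -0.2]
grip_width: 0.999
grip_force: 0.0
```

```bash
python3 -m creep '[[[0,0,-1.5,0,0,0],[0,0,-3,0,0,0],[0,0.03,-4,0,0,0],[0,0.03,-4.8,0,0,0],[0,0.03,-5.3,0,0,0],[0,0.03,-5.6,0,0,0],[0,0.03,-5.6,0,0,0],[0,0.03,-5.6,0,0,0]]]' 85 40 && python3 -m creep '[[[0,0,0,0,0,0],[0,0,0,0,0,0],[0,0,0,0,0,0],[0,0,0,0,0,0],[0,0,0,0,0,0],[0,0,0,0,0,0],[0,0,0,0,0,0],[0,0,0,0,0,0],[0,0,0,0,0,0],[0,0,0,0,0,0]]]' 45 40; python3 -c "
from h import *
snap('side','g1')"
```

```text
time_s: 2.43
eef_pos: [576.2, -25.7, 164.5]
ee_rot: [0.0, 0.997, 0.071, 0.0]
force: [0.2, -0.7, 0.2]
grip_width: 0.993
grip_force: 0.0
time_s: 3.27
eef_pos: [576.4, -25.4, 165.1]
ee_rot: [0.0, 0.997, 0.072, 0.001]
force: [-0.7, 1.0, 6.7]
grip_width: 0.639
grip_force: 42.4
```

View pics/g1.png

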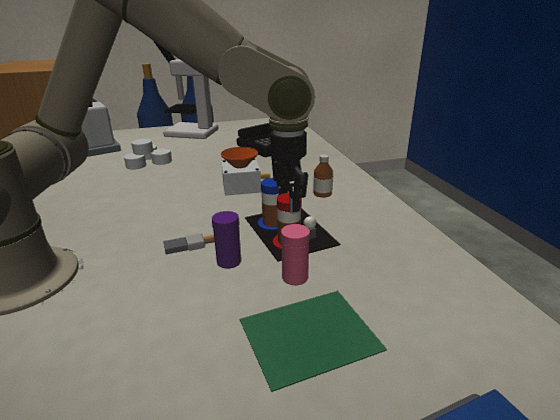

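The picture shows the fingers around the red lid at (289,200), and the opening of about 55 mm fits the lid. Lifting and carrying it to the far mat slot.

```bash
python3 -m creep '[[[0,0,0.4,0,0,0],[0,0,1,0,0,0],[0,0,2,0,0,0],[0,0,3,0,0,0],[0,0,4,0,0,0],[0,0,5,0,0,0],[0,0,5.6,0,0,0],[0,0,6,0,0,0],[0,0,6,0,0,0]]]' && python3 -m creep '[[[0,-0.4,0,0,0,0],[0,-1.2,0,0,0,0],[0,-2.2,0,0,0,0],[0,-3.3,0,0,0,0],[0,-4.4,0,0,0,0],[0,-5.5,0,0,0,0],[0,-6.6,0,0,0,0],[0,-7.7,0,0,0,0],[0,-8.8,0,0,0,0],[0,-9.8,0,0,0,0],[0,-10.6,0,0,0,0],[0,-11.1,0,0,0,0],[0,-11.3,0,0,0,0],[0,-11.3,0,0,0,0],[0,-11.3,0,0,0,0]]]' && python3 -m creep '[[[0,0,-0.5,0,0,0],[0,0,-1.4,0,0,0],[0,0,-2.4,0,0,0],[0,0,-3.4,0,0,0],[0,0,-4.3,0,0,0],[0,0,-5,0,0,0],[0,0,-5.5,0,0,0],[0,0,-5.8,0,0,0],[0,0,-6,0,0,0],[0,0,-6,0,0,0],[0,0,-6,0,0,0]]]'; python3 -c "
from h import *
snap('side','g2')"
```

```text
time_s: 4.07
eef_pos: [576.2, -25.3, 316.0]
ee_rot: [0.0, 0.997, 0.072, 0.002]
force: [0.4, -0.6, -3.1]
grip_width: 0.641
grip_force: 43.5
time_s: 5.32
eef_pos: [576.1, -307.1, 313.4]
ee_rot: [-0.001, 0.997, 0.072, -0.0]
force: [0.3, 1.1, -3.2]
grip_width: 0.642
grip_force: 43.5
time_s: 6.23
eef_pos: [576.3, -307.8, 164.8]
ee_rot: [0.0, 0.997, 0.072, 0.0]
force: [0.2, -0.1, -2.8]
grip_width: 0.64
grip_force: 43.5
```

View pics/g2.png

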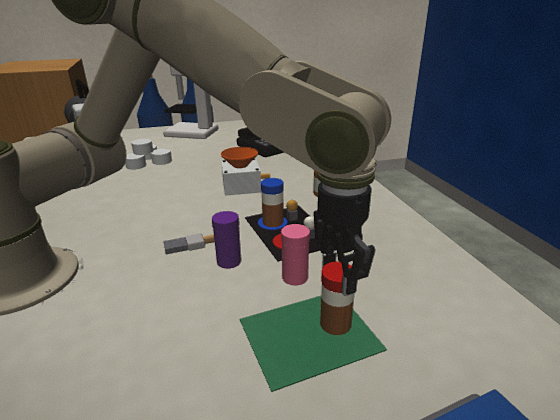

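The red jar hangs upright over the far half of the mat at (337,300), still weighing −2.8 N. I'll touch down and release.

```bash
python3 -m creep '[[[0,0,-0.06,0,0,0],[0,0,-0.1,0,0,0],[0,0,-0.14,0,0,0],[0,0,-0.17,0,0,0],[0,0,-0.17,0,0,0],[0,0,-0.17,0,0,0]]]' && python3 -m creep '[[[0,0,0,0,0,0],[0,0,0,0,0,0],[0,0,0,0,0,0],[0,0,0,0,0,0],[0,0,0,0,0,0],[0,0,0,0,0,0],[0,0,0,0,0,0],[0,0,0,0,0,0]]]' 85 && python3 -m creep '[[[0,0,1,0,0,0],[0,0,2,0,0,0],[0,0,3.5,0,0,0],[0,0,5,0,0,0],[0,0,6,0,0,0],[0,0,6,0,0,0]]]'; python3 -c "
from h import *
snap('side','g3')"
```

```text
time_s: 6.78
eef_pos: [576.3, -307.9, 161.2]
ee_rot: [0.001, 0.997, 0.072, 0.001]
force: [-0.9, 1.3, 6.4]
grip_width: 0.639
grip_force: 44.4
time_s: 7.45
eef_pos: [576.0, -307.8, 159.6]
ee_rot: [-0.0, 0.997, 0.072, 0.0]
force: [-0.9, -0.5, 0.6]
grip_width: 1.0
grip_force: 0.0
time_s: 7.95
eef_pos: [576.7, -308.2, 316.2]
ee_rot: [0.004, 0.997, 0.072, 0.004]
force: [0.4, -0.1, 0.4]
grip_width: 0.993
grip_force: 0.0
```

View pics/g3.png

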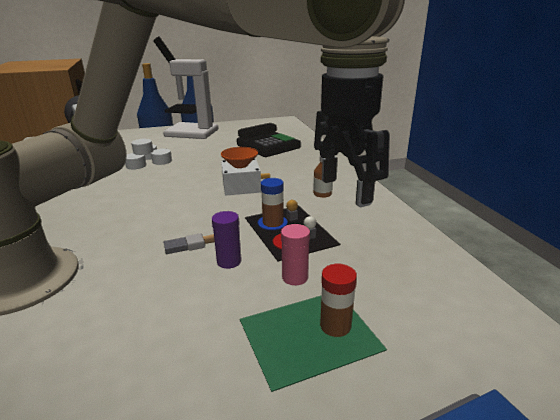

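Red jar is standing upright on the mat at (338,300). Next, the blue jar.

```bash
python3 -m creep '[[[0,1.5,0,0,0,0],[0,3,0,0,0,0],[0,4.5,0,0,0,0],[0,6,0,0,0,0],[-0.3,7.5,0,0,0,0],[-0.57,9,0,0,0,0],[-0.57,10.5,0,0,0,0],[-0.57,12,0,0,0,0],[-0.57,13.5,0,0,0,0],[-0.57,14.5,0,0,0,0],[-0.57,15.2,0,0,0,0],[-0.57,15.2,0,0,0,0],[-0.57,15.2,0,0,0,0],[-0.57,15.2,0,0,0,0]]]' 85 40 && python3 -m creep '[[[0,0,-1.5,0,0,0],[0,0,-3,0,0,0],[0,0,-4,0,0,0],[0,0,-4.8,0,0,0],[0,0,-5.4,0,0,0],[0,0,-5.8,0,0,0],[0,0,-5.8,0,0,0],[0,0,-5.8,0,0,0]]]' && python3 -m creep '[[[0,0,0,0,0,0],[0,0,0,0,0,0],[0,0,0,0,0,0],[0,0,0,0,0,0],[0,0,0,0,0,0],[0,0,0,0,0,0],[0,0,0,0,0,0],[0,0,0,0,0,0],[0,0,0,0,0,0],[0,0,0,0,0,0]]]' 45 40
```

```text
time_s: 9.17
eef_pos: [561.7, 71.5, 308.9]
ee_rot: [0.0, 0.997, 0.071, -0.001]
force: [0.2, -0.8, 0.0]
grip_width: 0.995
grip_force: 0.0
time_s: 9.83
eef_pos: [562.0, 71.6, 164.9]
ee_rot: [0.0, 0.997, 0.071, -0.0]
force: [-0.5, 0.8, 0.4]
grip_width: 0.992
grip_force: 0.0
time_s: 10.67
eef_pos: [562.2, 72.1, 165.9]
ee_rot: [0.0, 0.997, 0.072, 0.001]
force: [-0.2, -1.7, 6.2]
grip_width: 0.642
grip_force: 42.5
```

```bash
python3 -m creep '[[[0,0,0.4,0,0,0],[0,0,1,0,0,0],[0,0,2,0,0,0],[0,0,3,0,0,0],[0,0,4,0,0,0],[0,0,5,0,0,0],[0,0,5.6,0,0,0],[0,0,6,0,0,0],[0,0,6,0,0,0]]]' && python3 -m creep '[[[-0.1,-0.4,0,0,0,0],[-0.2,-1.2,0,0,0,0],[-0.5,-2.3,0,0,0,0],[-0.7,-3.5,0,0,0,0],[-1,-4.7,0,0,0,0],[-1.3,-6,0,0,0,0],[-1.6,-7.3,0,0,0,0],[-1.9,-8.6,0,0,0,0],[-2.1,-9.9,0,0,0,0],[-2.4,-11.2,0,0,0,0],[-2.6,-12.5,0,0,0,0],[-2.9,-13.7,0,0,0,0],[-3.1,-14.7,0,0,0,0],[-3.2,-15.3,0,0,0,0],[-3.26,-15.6,0,0,0,0],[-3.26,-15.7,0,0,0,0],[-3.26,-15.7,0,0,0,0],[-3.26,-15.7,0,0,0,0]]]' && python3 -m creep '[[[0,0,-0.5,0,0,0],[0,0,-1.4,0,0,0],[0,0,-2.4,0,0,0],[0,0,-3.4,0,0,0],[0,0,-4.3,0,0,0],[0,0,-5,0,0,0],[0,0,-5.5,0,0,0],[0,0,-5.8,0,0,0],[0,0,-6,0,0,0],[0,0,-6,0,0,0],[0,0,-6,0,0,0]]]' && python3 -m creep '[[[0,0,-0.06,0,0,0],[0,0,-0.1,0,0,0],[0,0,-0.14,0,0,0],[0,0,-0.17,0,0,0],[0,0,-0.17,0,0,0],[0,0,-0.17,0,0,0]]]'
```

```text
time_s: 11.42
eef_pos: [562.0, 72.3, 316.9]
ee_rot: [0.0, 0.997, 0.072, 0.002]
force: [-0.0, 0.3, -2.6]
grip_width: 0.636
grip_force: 43.0
time_s: 12.92
eef_pos: [480.6, -319.2, 314.5]
ee_rot: [-0.0, 0.997, 0.072, -0.0]
force: [0.4, -0.4, -2.7]
grip_width: 0.641
grip_force: 43.1
time_s: 13.83
eef_pos: [480.6, -320.1, 165.3]
ee_rot: [0.0, 0.997, 0.072, 0.0]
force: [0.5, -0.5, -2.4]
grip_width: 0.64
grip_force: 43.1
time_s: 14.33
eef_pos: [480.5, -320.5, 161.9]
ee_rot: [0.001, 0.997, 0.072, 0.001]
force: [-1.8, 2.1, 8.1]
grip_width: 0.641
grip_force: 44.1
```

```bash
python3 -m creep '[[[0,0,0,0,0,0],[0,0,0,0,0,0],[0,0,0,0,0,0],[0,0,0,0,0,0],[0,0,0,0,0,0],[0,0,0,0,0,0],[0,0,0,0,0,0],[0,0,0,0,0,0]]]' 85 && python3 -m creep '[[[0,0,1,0,0,0],[0,0,2,0,0,0],[0,0,3.5,0,0,0],[0,0,5,0,0,0],[0,0,6,0,0,0],[0,0,6,0,0,0],[0,0,6,0,0,0]]]'; python3 - <<'E'
from h import *
c=snap('top','t1'); im=c['image']; o=im.copy()
hsv=cv2.cvtColor(im,cv2.COLOR_RGB2HSV)
def cen(lo,hi,box,z,n):
    x0,y0,x1,y1=box; m=cv2.inRange(hsv[y0:y1,x0:x1],np.array(lo),np.array(hi))
    q=max(cv2.findContours(m,cv2.RETR_EXTERNAL,cv2.CHAIN_APPROX_NONE)[0],key=cv2.contourArea); (u,v),ax,_=cv2.fitEllipse(cv2.convexHull(q))
    print(n,round(u+x0,1),round(v+y0,1),np.round(ax,1),at_z(c,u+x0,v+y0,z).round(1))
cen((0,0,110),(179,80,255),(285,158,312,188),42,'white')
cen((8,100,50),(28,255,255),(238,168,262,194),42,'brass')
cen((0,150,70),(6,255,255),(275,170,330,225),7,'padred')
cen((100,120,60),(125,255,255),(230,180,280,235),7,'padblue')
cv2.imwrite('pics/t1crop.png',cv2.resize(im[120:300],None,fx=1.4,fy=1.4)[:,:,::-1])
E
```

```text
time_s: 15.0
eef_pos: [480.3, -320.3, 160.4]
ee_rot: [0.0, 0.997, 0.072, 0.0]
force: [-0.2, -1.2, -0.4]
grip_width: 0.998
grip_force: 0.0
time_s: 15.58
eef_pos: [480.4, -320.4, 311.3]
ee_rot: [0.001, 0.997, 0.072, 0.001]
force: [-0.6, 0.9, -0.8]
grip_width: 0.996
grip_force: 0.0
white 296.6 172.9 [11.7 12.9] [631.9 -15.4  42. ]
brass 248.3 181.3 [14.3 14.6] [617.   83.4  42. ]
padred 301.5 203.0 [35.4 36.8] [576.1 -24.7   7. ]
padblue 254.5 210.9 [36.4 37.2] [561.7  74.2   7. ]
```

View pics/t1crop.png

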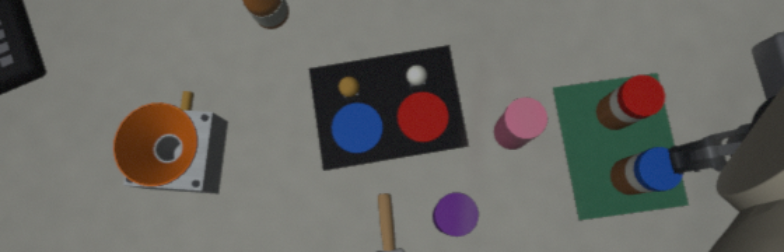

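Both jars stand on the mat, and both balls and discs are now fully in view. Funnel axis is at about (526,331). Going to the brass ball.

```bash
python3 -m creep '[[[0.4,1.5,0,0,0,0],[1,3,0,0,0,0],[1.5,4.5,0,0,0,0],[2,6,0,0,0,0],[2.5,7.5,0,0,0,0],[3,9,0,0,0,0],[3.5,10.5,0,0,0,0],[4,12,0,0,0,0],[4.6,13.5,0,0,0,0],[5,15,0,0,0,0],[5.46,16.14,0,0,0,0],[5.46,16.14,0,0,0,0],[5.46,16.14,0,0,0,0],[5.46,16.14,0,0,0,0],[5.46,16.14,0,0,0,0]]]' 85 25 && python3 -m creep '[[[0,0,-1.5,0,0,0],[0,0,-3,0,0,0],[0,0,-4.5,0,0,0],[0,0,-5.6,0,0,0],[0,0,-6.5,0,0,0],[0,0,-7.3,0,0,0],[0,0,-8,0,0,0],[0,0,-8.4,0,0,0],[0,0,-8.6,0,0,0],[0,0,-8.6,0,0,0],[0,0,-8.6,0,0,0]]]'; python3 -c "
from h import *
c=snap('side','b1');cv2.imwrite('pics/b1c.png',cv2.resize(c['image'][130:270,220:400],None,fx=4,fy=4)[:,:,::-1])"
```

```text
time_s: 16.88
eef_pos: [616.5, 82.1, 309.7]
ee_rot: [0.0, 0.997, 0.071, -0.001]
force: [0.4, 0.9, -0.0]
grip_width: 0.995
grip_force: 0.0
time_s: 17.8
eef_pos: [617.1, 82.8, 96.3]
ee_rot: [0.0, 0.997, 0.071, 0.001]
force: [0.2, 0.2, 0.2]
grip_width: 0.995
grip_force: 0.0
```

View pics/b1c.png

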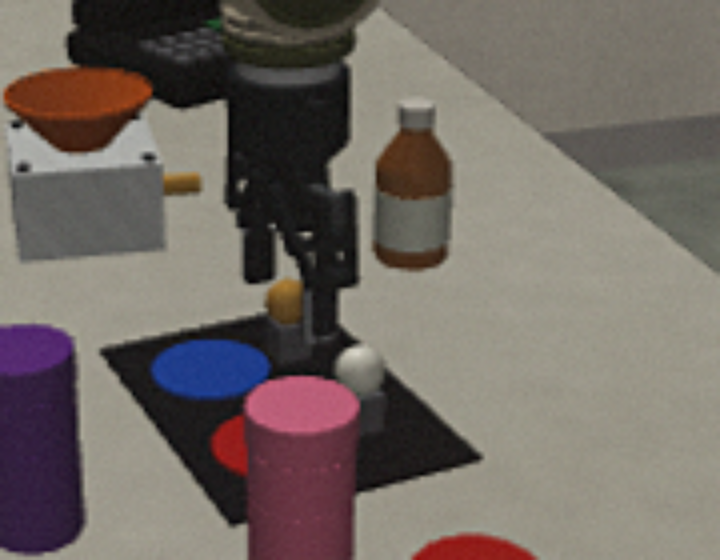

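The fingers straddle the brass ball (crop 287,300), with the bottle and white ball clear. Closing and lifting.

```bash
python3 -m creep '[[[0,0,0,0,0,0],[0,0,0,0,0,0],[0,0,0,0,0,0],[0,0,0,0,0,0],[0,0,0,0,0,0],[0,0,0,0,0,0],[0,0,0,0,0,0],[0,0,0,0,0,0],[0,0,0,0,0,0],[0,0,0,0,0,0],[0,0,0,0,0,0],[0,0,0,0,0,0],[0,0,0,0,0,0],[0,0,0,0,0,0]]]' 20 25 && python3 -m creep '[[[0,0,0.4,0,0,0],[0,0,1,0,0,0],[0,0,1.8,0,0,0],[0,0,2.8,0,0,0],[0,0,4,0,0,0],[0,0,5,0,0,0],[0,0,5.8,0,0,0],[0,0,6.2,0,0,0],[0,0,6.2,0,0,0],[0,0,6.2,0,0,0]]]';  python3 -c "
from h import *
c=snap('side','b2');cv2.imwrite('pics/b2c.png',cv2.resize(c['image'][90:270,210:390],None,fx=3,fy=3)[:,:,::-1])"
```

```text
time_s: 19.02
eef_pos: [616.9, 83.2, 95.6]
ee_rot: [0.0, 0.997, 0.072, 0.0]
force: [0.2, -0.5, 3.4]
grip_width: 0.336
grip_force: 24.6
time_s: 19.85
eef_pos: [616.5, 83.3, 249.5]
ee_rot: [-0.0, 0.997, 0.072, -0.001]
force: [-0.3, -0.0, -2.1]
grip_width: 0.33
grip_force: 24.8
```

View pics/b2c.png

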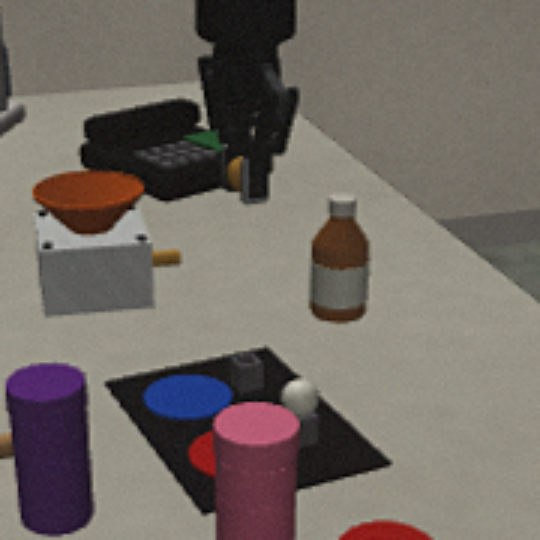

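The brass ball is held at crop (237,172), opening 28 mm, with its post empty. Over to the funnel.

```bash
python3 -m creep '[[[-0.2,0.4,0,0,0,0],[-0.5,1.2,0,0,0,0],[-0.9,2.2,0,0,0,0],[-1.3,3.3,0,0,0,0],[-1.7,4.5,0,0,0,0],[-2.1,5.7,0,0,0,0],[-2.5,6.9,0,0,0,0],[-2.9,8,0,0,0,0],[-3.2,9,0,0,0,0],[-3.5,9.6,0,0,0,0],[-3.62,9.9,0,0,0,0],[-3.62,9.9,0,0,0,0],[-3.62,9.9,0,0,0,0]]]' && python3 -m creep '[[[0,0,-0.5,0,0,0],[0,0,-1.1,0,0,0],[0,0,-1.7,0,0,0],[0,0,-2.1,0,0,0],[0,0,-2.4,0,0,0],[0,0,-2.4,0,0,0],[0,0,-2.4,0,0,0]]]';  python3 -c "
from h import *
c=snap('side','b3');d=snap('top','b3t');cv2.imwrite('pics/b3c.png',np.hstack([cv2.resize(c['image'][80:220,180:310],(390,420)),cv2.resize(d['image'][160:290,60:190],(400,420))])[:,:,::-1])"
```

```text
time_s: 20.98
eef_pos: [526.2, 330.5, 249.8]
ee_rot: [0.0, 0.997, 0.072, -0.0]
force: [-0.5, -0.5, -1.0]
grip_width: 0.332
grip_force: 24.8
time_s: 21.57
eef_pos: [526.6, 330.4, 190.6]
ee_rot: [-0.0, 0.997, 0.071, 0.0]
force: [-0.3, 0.1, -1.0]
grip_width: 0.334
grip_force: 24.8
```

View pics/b3c.png

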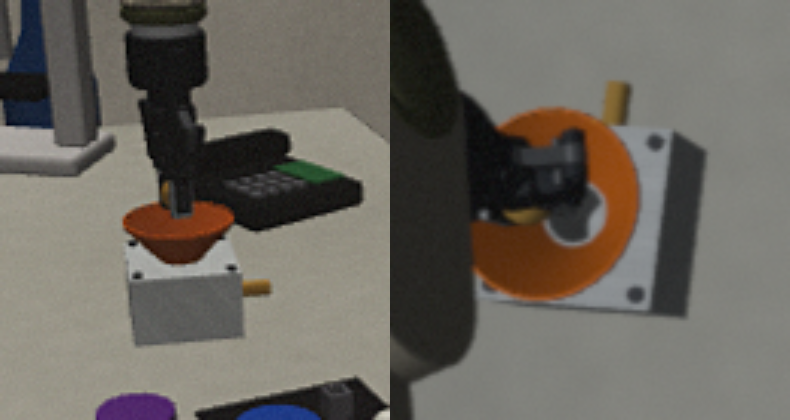

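Both views show the ball above the funnel mouth, about (170,190) in the left half. Releasing.

```bash
python3 -m creep '[[[0,0,0,0,0,0],[0,0,0,0,0,0],[0,0,0,0,0,0],[0,0,0,0,0,0],[0,0,0,0,0,0],[0,0,0,0,0,0],[0,0,0,0,0,0],[0,0,0,0,0,0]]]' 55 && python3 -m creep '[[[0,0,1,0,0,0],[0,0,2.4,0,0,0],[0.5,-1.5,3.4,0,0,0],[1,-3,4.4,0,0,0],[1.6,-4.5,4.4,0,0,0],[2.2,-6,4.4,0,0,0],[2.8,-7.5,4.4,0,0,0],[3.4,-9,4.4,0,0,0],[3.9,-10.5,4.4,0,0,0],[4.24,-12,4.4,0,0,0],[4.24,-13.5,4.4,0,0,0],[4.24,-13.9,4.4,0,0,0],[4.24,-13.9,4.4,0,0,0],[4.24,-13.9,4.4,0,0,0]]]' 85;  python3 -c "
from h import *
d=snap('top','b4t');cv2.imwrite('pics/b4c.png',cv2.resize(d['image'][130:280,60:350],(783,405))[:,:,::-1])"
```

```text
time_s: 22.33
eef_pos: [526.3, 330.7, 190.4]
ee_rot: [0.0, 0.997, 0.072, -0.0]
force: [0.2, 0.5, 0.6]
grip_width: 0.643
grip_force: 0.0
time_s: 23.5
eef_pos: [632.2, -16.5, 300.4]
ee_rot: [-0.0, 0.997, 0.071, -0.0]
force: [0.4, 0.8, -0.5]
grip_width: 0.994
grip_force: 0.0
```

View pics/b4c.png

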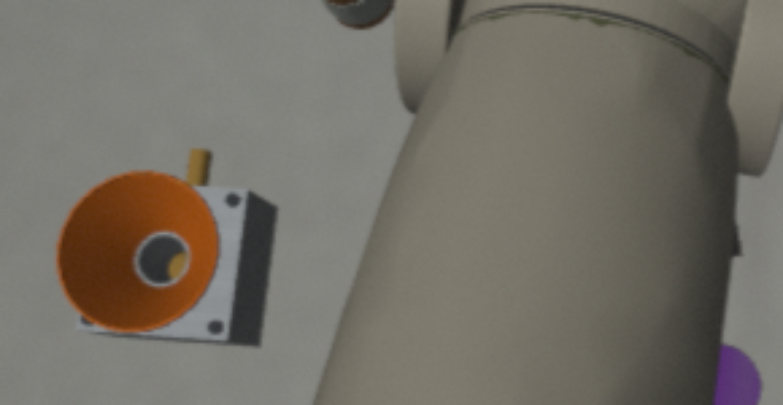

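Brass is in the well, visible at (178,265). Grasping the white ball.

```bash
python3 -m creep '[[[0,0,-1.5,0,0,0],[0,0,-3,0,0,0],[0,0,-4.5,0,0,0],[0,0,-5.6,0,0,0],[0,0,-6.5,0,0,0],[0,0,-7.2,0,0,0],[0,0,-7.7,0,0,0],[0,0,-8,0,0,0],[0,0,-8.2,0,0,0],[0,0,-8.2,0,0,0],[0,0,-8.2,0,0,0]]]' 85 25 && python3 -m creep '[[[0,0,0,0,0,0],[0,0,0,0,0,0],[0,0,0,0,0,0],[0,0,0,0,0,0],[0,0,0,0,0,0],[0,0,0,0,0,0],[0,0,0,0,0,0],[0,0,0,0,0,0],[0,0,0,0,0,0],[0,0,0,0,0,0],[0,0,0,0,0,0],[0,0,0,0,0,0],[0,0,0,0,0,0],[0,0,0,0,0,0]]]' 20 25 && python3 -m creep '[[[0,0,0.4,0,0,0],[0,0,1,0,0,0],[0,0,1.8,0,0,0],[0,0,2.8,0,0,0],[0,0,4,0,0,0],[0,0,5,0,0,0],[0,0,5.8,0,0,0],[0,0,6.2,0,0,0],[0,0,6.2,0,0,0],[0,0,6.2,0,0,0]]]'
```

```text
time_s: 24.47
eef_pos: [632.6, -16.6, 96.2]
ee_rot: [0.0, 0.997, 0.072, 0.001]
force: [0.3, -0.5, 1.5]
grip_width: 0.997
grip_force: 0.0
time_s: 25.63
eef_pos: [632.4, -16.6, 95.7]
ee_rot: [-0.0, 0.997, 0.072, 0.0]
force: [-0.9, 2.3, 5.2]
grip_width: 0.333
grip_force: 24.6
time_s: 26.47
eef_pos: [632.0, -16.9, 249.6]
ee_rot: [-0.0, 0.997, 0.072, -0.0]
force: [0.3, -0.0, -1.6]
grip_width: 0.33
grip_force: 24.7
```

```bash
python3 -m creep '[[[-0.2,0.4,0,0,0,0],[-0.5,1.2,0,0,0,0],[-0.9,2.3,0,0,0,0],[-1.2,3.5,0,0,0,0],[-1.6,4.8,0,0,0,0],[-2,6.1,0,0,0,0],[-2.4,7.4,0,0,0,0],[-2.8,8.7,0,0,0,0],[-3.2,10,0,0,0,0],[-3.5,11.2,0,0,0,0],[-3.8,12.3,0,0,0,0],[-4,13.2,0,0,0,0],[-4.24,13.7,0,0,0,0],[-4.24,13.9,0,0,0,0],[-4.24,13.9,0,0,0,0],[-4.24,13.9,0,0,0,0]]]' && python3 -m creep '[[[0,0,-0.5,0,0,0],[0,0,-1.1,0,0,0],[0,0,-1.7,0,0,0],[0,0,-2.1,0,0,0],[0,0,-2.4,0,0,0],[0,0,-2.4,0,0,0],[0,0,-2.4,0,0,0]]]' && python3 -m creep '[[[0,0,0,0,0,0],[0,0,0,0,0,0],[0,0,0,0,0,0],[0,0,0,0,0,0],[0,0,0,0,0,0],[0,0,0,0,0,0],[0,0,0,0,0,0],[0,0,0,0,0,0]]]' 55 && python3 -m creep '[[[0,0,1,0,0,0],[0,0,2.4,0,0,0],[0,-1.5,3.8,0,0,0],[0,-3,4.8,0,0,0],[0.2,-4.5,4.8,0,0,0],[0.4,-6,4.8,0,0,0],[0.6,-7.5,4.8,0,0,0],[0.8,-9,4.8,0,0,0],[1,-10.5,4.8,0,0,0],[1.2,-12,4.8,0,0,0],[1.4,-13.5,4.8,0,0,0],[1.6,-15,4.8,0,0,0],[1.8,-16.5,4.8,0,0,0],[2,-18,4.8,0,0,0],[2,-19.5,4.8,0,0,0],[2,-21,4.8,0,0,0],[2,-22.5,4.8,0,0,0],[2,-24,4.8,0,0,0],[2,-25,4.8,0,0,0],[2,-25.55,4.8,0,0,0]]]' 85;  python3 -c "
from h import *
d=snap('top','w4t');cv2.imwrite('pics/w4c.png',cv2.resize(d['image'][130:290,60:350],(783,432))[:,:,::-1])"
```

```text
time_s: 27.8
eef_pos: [526.4, 329.9, 249.9]
ee_rot: [0.0, 0.997, 0.071, -0.0]
force: [-0.0, 0.1, -0.5]
grip_width: 0.333
grip_force: 24.8
time_s: 28.38
eef_pos: [526.6, 330.4, 190.6]
ee_rot: [0.0, 0.997, 0.071, 0.0]
force: [0.2, -0.4, -1.0]
grip_width: 0.33
grip_force: 24.8
time_s: 29.05
eef_pos: [526.3, 330.7, 190.4]
ee_rot: [-0.0, 0.997, 0.072, 0.0]
force: [-0.4, -0.2, -0.3]
grip_width: 0.644
grip_force: 0.0
time_s: 30.72
eef_pos: [575.6, -311.3, 309.8]
ee_rot: [0.0, 0.998, 0.07, -0.0]
force: [-0.2, 0.4, -1.3]
grip_width: 0.994
grip_force: 0.0
```

View pics/w4c.png

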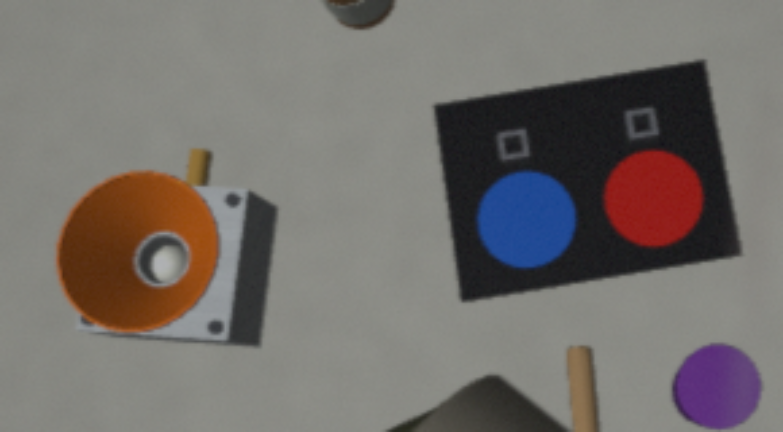

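White sits on top of the brass ball in the well at (168,263). Picking up the red jar.

```bash
python3 -m creep '[[[0,0,0,0,0,0],[0,0,0,0,0,0],[0,0,-1,0,0,0],[0,0,-2,0,0,0],[0,0,-3,0,0,0],[0,0,-4,0,0,0],[0,0,-4.8,0,0,0],[0,0,-5.5,0,0,0],[0,0,-5.95,0,0,0],[0,0,-5.95,0,0,0],[0,0,-5.95,0,0,0]]]' 85 40 && python3 -m creep '[[[0,0,0,0,0,0],[0,0,0,0,0,0],[0,0,0,0,0,0],[0,0,0,0,0,0],[0,0,0,0,0,0],[0,0,0,0,0,0],[0,0,0,0,0,0],[0,0,0,0,0,0],[0,0,0,0,0,0],[0,0,0,0,0,0]]]' 45 40 && python3 -m creep '[[[0,0,0.4,0,0,0],[0,0,1,0,0,0],[0,0,2,0,0,0],[0,0,3,0,0,0],[0,0,4,0,0,0],[0,0,5,0,0,0],[0,0,5.8,0,0,0],[0,0,6.2,0,0,0],[0,0,6.2,0,0,0]]]'
```

```text
time_s: 31.68
eef_pos: [576.6, -307.4, 162.2]
ee_rot: [0.0, 0.997, 0.072, 0.0]
force: [0.6, -0.3, 0.2]
grip_width: 0.996
grip_force: 0.0
time_s: 32.52
eef_pos: [576.6, -308.2, 163.2]
ee_rot: [0.001, 0.997, 0.072, 0.001]
force: [-1.0, -0.5, 5.7]
grip_width: 0.642
grip_force: 42.3
time_s: 33.27
eef_pos: [576.5, -308.2, 319.1]
ee_rot: [0.001, 0.997, 0.072, 0.001]
force: [-0.1, 0.3, -2.5]
grip_width: 0.641
grip_force: 43.5
```

```bash
python3 -m creep '[[[0,0.4,0,0,0,0],[0,1.2,0,0,0,0],[0,2.2,0,0,0,0],[0,3.3,0,0,0,0],[0,4.4,0,0,0,0],[0,5.5,0,0,0,0],[0,6.6,0,0,0,0],[0,7.7,0,0,0,0],[0,8.8,0,0,0,0],[0,9.8,0,0,0,0],[0,10.6,0,0,0,0],[0,11.1,0,0,0,0],[0,11.33,0,0,0,0],[0,11.33,0,0,0,0],[0,11.33,0,0,0,0]]]' && python3 -m creep '[[[0,0,-0.5,0,0,0],[0,0,-1.4,0,0,0],[0,0,-2.4,0,0,0],[0,0,-3.4,0,0,0],[0,0,-4.3,0,0,0],[0,0,-5,0,0,0],[0,0,-5.5,0,0,0],[0,0,-5.8,0,0,0],[0,0,-5.9,0,0,0],[0,0,-5.9,0,0,0],[0,0,-5.9,0,0,0]]]' && python3 -m creep '[[[0,0,-0.05,0,0,0],[0,0,-0.1,0,0,0],[0,0,-0.14,0,0,0],[0,0,-0.14,0,0,0],[0,0,-0.14,0,0,0]]]'
```

```text
time_s: 34.52
eef_pos: [576.2, -25.3, 316.1]
ee_rot: [0.0, 0.997, 0.072, -0.0]
force: [-0.6, -1.4, -3.7]
grip_width: 0.635
grip_force: 43.5
time_s: 35.43
eef_pos: [576.6, -25.2, 169.9]
ee_rot: [0.0, 0.997, 0.071, 0.001]
force: [0.4, -0.2, -2.5]
grip_width: 0.643
grip_force: 43.5
time_s: 35.85
eef_pos: [576.8, -24.9, 167.2]
ee_rot: [0.0, 0.997, 0.072, 0.001]
force: [-1.9, -0.2, 5.0]
grip_width: 0.64
grip_force: 44.3
```

```bash
python3 -m creep '[[[0,0,0,0,0,0],[0,0,0,0,0,0],[0,0,0,0,0,0],[0,0,0,0,0,0],[0,0,0,0,0,0],[0,0,0,0,0,0],[0,0,0,0,0,0],[0,0,0,0,0,0]]]' 85 && python3 -m creep '[[[0,0,1,0,0,0],[0,0,2,0,0,0],[0,0,3.5,0,0,0],[0,0,5,0,0,0],[0,0,6,0,0,0],[-0.4,-1.5,6,0,0,0],[-0.9,-3,6,0,0,0],[-1.4,-4.5,6,0,0,0],[-1.9,-6,6,0,0,0],[-2.4,-7.5,6,0,0,0],[-2.9,-9,6,0,0,0],[-3.4,-10.5,6,0,0,0],[-3.84,-11.4,6,0,0,0],[-3.84,-11.82,6,0,0,0],[-3.84,-11.82,6,0,0,0],[-3.84,-11.82,6,0,0,0],[-3.84,-11.82,6,0,0,0]]]' && python3 -m creep '[[[0,0,-1,0,0,0],[0,0,-2,0,0,0],[0,0,-3,0,0,0],[0,0,-4,0,0,0],[0,0,-5,0,0,0],[0,0,-5.7,0,0,0],[0,0,-6.16,0,0,0],[0,0,-6.16,0,0,0],[0,0,-6.16,0,0,0]]]' && python3 -m creep '[[[0,0,0,0,0,0],[0,0,0,0,0,0],[0,0,0,0,0,0],[0,0,0,0,0,0],[0,0,0,0,0,0],[0,0,0,0,0,0],[0,0,0,0,0,0],[0,0,0,0,0,0],[0,0,0,0,0,0],[0,0,0,0,0,0]]]' 45 40 && python3 -m creep '[[[0,0,0.4,0,0,0],[0,0,1,0,0,0],[0,0,2,0,0,0],[0,0,3,0,0,0],[0,0,4,0,0,0],[0,0,5,0,0,0],[0,0,5.8,0,0,0],[0,0,6.2,0,0,0],[0,0,6.2,0,0,0],[0,0,6.2,0,0,0]]]'
```

```text
time_s: 36.52
eef_pos: [576.3, -24.8, 165.6]
ee_rot: [-0.0, 0.997, 0.072, -0.0]
force: [-0.4, 0.7, 0.4]
grip_width: 0.995
grip_force: 0.0
time_s: 37.93
eef_pos: [480.9, -318.9, 315.7]
ee_rot: [-0.0, 0.997, 0.072, 0.0]
force: [1.0, 0.8, 0.4]
grip_width: 0.996
grip_force: 0.0
time_s: 38.68
eef_pos: [480.8, -319.7, 162.2]
ee_rot: [0.0, 0.997, 0.072, 0.0]
force: [0.0, -0.2, 1.1]
grip_width: 0.993
grip_force: 0.0
time_s: 39.52
eef_pos: [480.6, -320.5, 163.1]
ee_rot: [0.001, 0.997, 0.072, 0.001]
force: [-0.0, 1.4, 4.7]
grip_width: 0.642
grip_force: 42.1
time_s: 40.35
eef_pos: [480.1, -320.1, 316.2]
ee_rot: [-0.0, 0.997, 0.072, -0.0]
force: [-0.4, -0.3, -2.4]
grip_width: 0.639
grip_force: 43.2
```

```bash
python3 -m creep '[[[0.1,0.4,0,0,0,0],[0.2,1.2,0,0,0,0],[0.5,2.3,0,0,0,0],[0.7,3.5,0,0,0,0],[1,4.7,0,0,0,0],[1.3,6,0,0,0,0],[1.6,7.3,0,0,0,0],[1.9,8.6,0,0,0,0],[2.1,9.9,0,0,0,0],[2.4,11.2,0,0,0,0],[2.6,12.5,0,0,0,0],[2.9,13.7,0,0,0,0],[3.1,14.7,0,0,0,0],[3.2,15.3,0,0,0,0],[3.26,15.7,0,0,0,0],[3.26,15.77,0,0,0,0],[3.26,15.77,0,0,0,0],[3.26,15.77,0,0,0,0]]]' && python3 -m creep '[[[0,0,-0.5,0,0,0],[0,0,-1.4,0,0,0],[0,0,-2.4,0,0,0],[0,0,-3.4,0,0,0],[0,0,-4.3,0,0,0],[0,0,-5,0,0,0],[0,0,-5.5,0,0,0],[0,0,-5.8,0,0,0],[0,0,-5.9,0,0,0],[0,0,-5.9,0,0,0],[0,0,-5.9,0,0,0]]]' && python3 -m creep '[[[0,0,-0.05,0,0,0],[0,0,-0.1,0,0,0],[0,0,-0.14,0,0,0],[0,0,-0.14,0,0,0],[0,0,-0.14,0,0,0]]]'
```

```text
time_s: 41.85
eef_pos: [561.6, 73.3, 316.3]
ee_rot: [0.0, 0.997, 0.071, -0.0]
force: [0.1, -0.1, -2.8]
grip_width: 0.641
grip_force: 43.2
time_s: 42.77
eef_pos: [562.1, 73.6, 169.9]
ee_rot: [0.0, 0.997, 0.071, 0.001]
force: [0.2, -0.4, -1.5]
grip_width: 0.644
grip_force: 43.2
time_s: 43.18
eef_pos: [562.3, 73.9, 167.1]
ee_rot: [0.0, 0.997, 0.072, 0.001]
force: [-2.7, -1.1, 6.8]
grip_width: 0.64
grip_force: 44.1
```

Contact made. Release, lift, move clear toward the right, and check.

```bash
python3 -m creep '[[[0,0,0,0,0,0],[0,0,0,0,0,0],[0,0,0,0,0,0],[0,0,0,0,0,0],[0,0,0,0,0,0],[0,0,0,0,0,0],[0,0,0,0,0,0],[0,0,0,0,0,0]]]' 85 && python3 -m creep '[[[0,0,1,0,0,0],[0,0,2,0,0,0],[0,0,3.5,0,0,0],[0,0,5,0,0,0],[0,0,6,0,0,0],[0,-1.5,6,0,0,0],[0,-3,6,0,0,0],[-0.5,-4.5,6,0,0,0],[-1,-6,6,0,0,0],[-1.5,-7.5,6,0,0,0],[-2,-9,6,0,0,0],[-2.5,-10.5,6,0,0,0],[-3,-12,6,0,0,0],[-3.5,-13.5,6,0,0,0],[-4,-15,6,0,0,0],[-4,-15,6,0,0,0],[-4,-15,6,0,0,0]]]'; python3 - <<'E'
from h import *
c=snap('top','end'); im=c['image']
cv2.imwrite('pics/endc.png',cv2.resize(im[130:290,60:350],(783,432))[:,:,::-1])
E
```

```text
time_s: 43.85
eef_pos: [561.8, 74.0, 165.6]
ee_rot: [-0.0, 0.997, 0.072, 0.0]
force: [-1.0, 0.5, 0.2]
grip_width: 0.993
grip_force: 0.0
time_s: 45.27
eef_pos: [461.0, -302.5, 315.3]
ee_rot: [-0.0, 0.998, 0.07, -0.0]
force: [0.5, 0.3, -0.4]
grip_width: 0.996
grip_force: 0.0
```

View pics/endc.png

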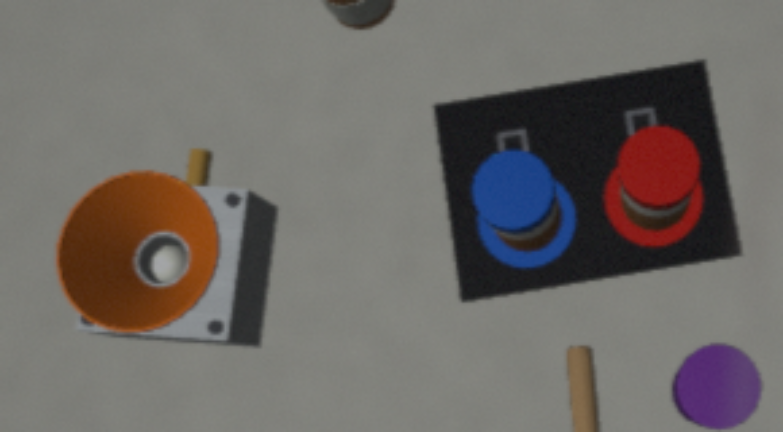

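Both jars stand centred on their discs, blue at (514,190) and red at (659,165). The white ball is in the well, and the brush and bottle haven't moved. Handing in.

```bash
python3 -c "
from rig import ctrl
print(ctrl.finish_job())"
```

```text
the job is handed in; nothing more can be done
None
```

The job is handed in at about 45 s: the last picture shows both jars upright on their matching discs and the white ball above the brass one in the well, but no verdict came back.

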